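# Walk the bench scale home under the low shelf

### The job

The kitchen timer is in the way under the low dark steel shelf: bring it out and stand it upright on top of the shelf. Then walk the heavy bench scale in under the shelf, roughly midway between the legs, until its far side is square and snug against the black stop rail: nudge its two orange near-corner bumpers in turn, never both at once, and never let it swing more than about 25 degrees out of line with the shelf. Keep the scale flat on the table, do not touch its keypad, do not strike the shelf, and leave the tape roll and the cupcakes where they are.

Things in the scene. Friction and masses are not known exactly. Their poses are not given: they have to be found in the camera images.
- shelf: low dark steel shelf fixed to the table. Origin: on the table below the middle of the deck's near edge; x points level inward under the deck, y left along the near edge, z up. Deck x 0 to 170, y -150 to 150, underside 240 above the table, top 252, flat but for 4 mm high leg caps in its corners. Four legs at x 18 and 152, y -138 and 138, 18 thick (feet 26)
- stop (a point): middle of the near face of the black stop rail on the table under the shelf, 25 above the table, 130 in from the shelf's near edge; rail 50 high, 250 wide, fixed; axes as the shelf's
- scale: grey bench scale with steel pan, about 1.3 kg (varies), flat-bottomed; slides when pushed with roughly 3 to 15 N and stops with the push. 110 deep (far face at x 55, bumper faces at x -55), 190 wide, 37 high. Origin: underside, middle of that footprint; x to its far side, y left, z up. Its keypad sticks out 22 beyond the bumper faces, in the middle
- bumper_left: orange rubber bumper on the scale's near left corner, fixed to it: flat face 43 wide, 28 high (1 to 29 above the table). Origin: centre of its near face, 15 above the table, 73.5 left of the scale's middle; axes as the scale's
- bumper_right: the same on the scale's near right corner, 73.5 right of its middle
- keypad: black keypad with a small display in the middle of the scale's near side, between the bumpers: 98 wide, up to 29 high, reaching 34 toward the robot from its origin, which lies at the middle of its far lower edge, 1 above the table and 12 farther in than the bumper faces; axes as the scale's
- far_left (a point): point on the scale's far face, 85 left of its middle, 15 above the table
- far_right (a point): point on the scale's far face, 85 right of its middle, 15 above the table
- timer_center (a point): centre of the kitchen timer, half-way up: white round base with a red dial on top, base 62 diameter and 28 high, dial 46 diameter, 44 high in all, 0.15 kg; it starts upright on the table 55 to 62 inside the shelf's near edge; z up
- timer: the same kitchen timer; origin: centre of its underside
- tape: roll of tan tape lying flat on the right half of the deck, 100 diameter, 25 high; origin: centre of its underside. Bystander
- cupcake_a: cupcake with pale frosting, 74 diameter, 72 high, on the sheet pan left of the shelf; origin: centre of its underside. Bystander
- cupcake_b: dark chocolate cupcake, 74 diameter, 64 high, on the table right of the shelf; origin: centre of its underside. Bystander

How it is judged:
On the way, in this order (a step that is already met when the one before it is completed fails the run):
1. the kitchen timer stands upright on top of the shelf, released (z of timer_center in the frame of shelf between 0.266 and 0.285 m and angle between timer_center's own z axis and vertical below 0.1 rad and contact force between the fingers and timer below 0.1 N and linear speed of timer below 0.02 m/s), for 0.3 s.
2. the scale is home against the stop rail (x of each of far_left, far_right in the frame of shelf above 0.122 m and y of scale in the frame of shelf between -0.035 and 0.035 m and angle between scale's own z axis and vertical below 0.05 rad and linear speed of scale below 0.02 m/s), for 0.2 s.
At the end, for the whole second after the job is handed in: the timer stands upright (within about 6 degrees), released and at rest, on the deck of the shelf; the scale lies flat and still under the shelf with both ends of its far face within 8 mm of the stop rail and its middle within 35 mm of the midline between the legs (all of step 1 and all of step 2); the robot touches nothing.
It fails at once if the scale swings more than 26 degrees out of line with the shelf, or is lifted or tipped off the table (angle between the x axis of scale and the x axis of shelf, either way round above 0.45 rad or height (world z) of scale above 0.012 m or angle between scale's own z axis and vertical above 0.12 rad).
It fails at once if both bumpers are pushed at once (contact force between any of the fingers, the arm and bumper_left above 0.5 N and contact force between any of the fingers, the arm and bumper_right above 0.5 N).
It fails at once if the keypad is touched (more than 1 N) (contact force between any of the fingers, the arm and keypad above 1 N).
It fails at once if the robot strikes the shelf (more than 4 N) (contact force between any of the fingers, the arm and shelf above 4 N).
It fails at once if the tape roll or a cupcake is moved more than 30 mm (distance of any of tape, cupcake_a, cupcake_b from where it was at the start of the episode above 0.03 m).
It also fails if it takes over 72 s, if anything falls off the work surface, if the arm or the gripper's body presses on something with over 40 N, if the wrist force passes 120 N, or if a joint passes its speed limit or range.

### The arm

A 7-joint arm with a two-finger parallel gripper is mounted at the origin on a cart in front of the work surface, level with it; the furniture and walls round the work are solid. World frame = base frame: x ahead of the robot, y to its left, z up, the work surface at z = 0. Lengths are in m, angles in rad, forces in N, time in s.
With the tool pointing down it reaches from about 0.35 to 0.9 m from the base axis. Payload 19.9 kg.
Tool frame: the origin (TCP) lies at the very end of the fingers, on their centre line; the grasp point (between the pads) lies 19 mm behind it; z points along the fingers, y is the line along which they close (so a half turn about z gives the same grasp; the last joint's range is limited). The gripper opens to 85 mm and grips with 20 to 120 N. Pads are 22 mm wide; open, the fingers measure 114 mm over their backs; the gripper's body (76 mm by 85 mm) begins 54 mm behind the grasp point. The pads swing forward as they close: fully open they stand 13 mm farther back than shut.
Start: joints at [-1.308, 0.417, -0.01, 1.614, 0.005, 1.111, -0.053], TCP at [0.187, 0.596, 0.231] pointing down, gripper open.
Joint ranges: [-2.81, 2.81], [-0.39, 2.02], [-1.27, 1.25], [0.06, 2.57], [-1.19, 4.33], [0.19, 2], [-2.82, 2.82]. Speed limits (rad/s): [1.89, 1.89, 2.39, 2.39, 3.01, 3.01, 3.01].

### API

Orientations are given as a unit quaternion [x, y, z, w].
In Python, from workcell import r, eyes, finish_job gives the robot as it stands. Calls block until the motion is done:
- r.goto(position, orientation): joint-space move of the TCP to a pose.
- r.move_l(position, velocity=0.15, ori=None, f_stop=None): straight line of the TCP; ori=None keeps the orientation; velocity is the mean speed in m/s. With f_stop (N) it stops when the force on the tool has changed by that much, and returns True; else False.
- r.goto_joints(angles): joint-space move.
- r.gripper_open() and r.grab(grip_force=None): open the fingers fully, or close them until they stop; grip_force is the grip in N (None keeps the last).
- r.dwell(seconds).
- r.inverse_kinematics(position, orientation): joint angles nearest the present ones, or None.
- r.read_state(): the state.
- eyes.get_image(name): name is "side" or "top" or "wrist"; returns the picture (400x640x3 uint8, blue, green, red); there is no depth.
- eyes.get_calibration(name): a dict with "mtx" (3x3 intrinsics, pixels), "R" (3x3) and "t" (3): a world point X has camera coordinates R X + t. Camera axes: x right, y down, z forward; pixel columns grow to the right and rows downward; lengths in m; the calibration is good to about 2 mm. A picture is of the moment at which its call begins: read the wrist's pose just before it. get_calibration takes no time and is no camera call; for the wrist camera it gives the pose at the moment of the call.
A pose or a line that the arm cannot do raises r.Unreachable and nothing moves.
- finish_job(): hands the job in; it is judged then, once.
Trained networks look in the newest picture that a camera, given by its name, has taken for a name from the list of things; names that differ only in an ending like _2 or _b are one class to them, and where a whole thing is asked for, a point or a joint stands for the part that bears it (a point fixed in the world has none). Each returns a list of dicts, best first, with "score" (0 to 1); they miss things now and then, are a little off and sometimes report something else, mostly with a low value. They report only what shows in the picture. A call takes as long as a camera call.
- eyes.regions_of(name, camera): "pixels" (400x640 bool, what is visible of it) and "bbox" ([left, top, width, height] in pixels, round what is visible of it).
The state is a dict: "t": time; "q": joint angles; "qd": joint speeds; "joint_torque": joint torques, N m; "ee_pos": TCP position; "eef_rot": TCP orientation; "contact_force": force on the tool from outside, world axes, zero at the start; "moment": the same for the moment, N m; "finger_gap": finger opening in m; "finger_force": force on a finger pad.
Only numpy, scipy, OpenCV 4.12 (cv2) and the standard library are available. Lean on these libraries where they do the work, as an engineer would, in place of code of your own. Each camera call takes 0.05 s, during which the arm holds its last target. There are 200 camera calls.

## Working session

There is one attempt and no reset: what is moved stays moved. The work goes in short steps, each a Python script; the robot and the scene stay as the last script left them, time stands still between calls to the robot, and variables do not carry over. Pictures are saved under pics/ and viewed, at most 10 in all, crops included, and the job is handed in when it is done.

```bash
mkdir -p pics; ls
cat > h.py <<'E'
import numpy as np, cv2
from workcell import r, eyes, finish_job
def ray(cam,uv):
    c=eyes.get_calibration(cam);K,R,t=[np.array(c[k],float) for k in("mtx","R","t")]
    d=R.T@np.linalg.solve(K,[uv[0],uv[1],1.]);return -R.T@t.ravel(),d
def at_z(cam,uv,z):
    o,d=ray(cam,uv);return o+d*(z-o[2])/d[2]
def proj(cam,X):
    c=eyes.get_calibration(cam);K,R,t=[np.array(c[k],float) for k in("mtx","R","t")]
    p=(R@np.atleast_2d(X).T).T+t.ravel();p=p@K.T;return p[:,:2]/p[:,2:]
E
python3 - <<'E'
from h import *
a=eyes.get_image("side");b=eyes.get_image("top")
cv2.imwrite("pics/side0.png",a);cv2.imwrite("pics/top0.png",b)
for cam in("side","top"):
    c=eyes.get_calibration(cam);print(cam,"pos",(-np.array(c["R"]).T@np.array(c["t"]).ravel()).round(3),np.array(c["R"])[2].round(2),c["mtx"][0][0])
    for n in["shelf","stop","scale","bumper_left","keypad","timer","tape","cupcake_a"]:
        try:
            for x in eyes.regions_of(n,cam)[:2]:
                v,u=np.nonzero(x["pixels"]);print(n,round(x["score"],2),x["bbox"],u.mean().round(1),v.mean().round(1))
        except Exception as e: print(n,e)
print(r.read_state()["t"],r.read_state()["eef_rot"])
E
```

```text
pics
side pos [0.387 0.607 0.734] [ 0.15 -0.82 -0.56] 442.04700505172013
shelf 0.62 [298.2, 224.6, 25.3, 28.5] 311.8 240.1
shelf 0.55 [231.3, 140.5, 107.5, 151.9] 286.3 197.7
stop 0.94 [234.7, 139.4, 107.9, 153.1] 286.5 197.9
scale 0.79 [317.8, 226.2, 69.7, 59.8] 352.1 255.2
keypad 0.92 [360.8, 242.1, 25.4, 32.6] 373.3 259.3
timer 0.54 [296.2, 226.9, 23.7, 24.9] 312.1 239.4
tape 0.97 [278.4, 129.4, 41.7, 24.3] 298.3 142.5
cupcake_a 0.84 [279.9, 310.0, 36.0, 45.2] 297.1 332.6
cupcake_a 0.55 [322.6, 185.9, 27.9, 23.5] 334.8 195.4
top pos [ 0.185 -0.092  1.373] [ 0.28 -0.12 -0.95] 479.01258814415223
shelf 0.78 [249.6, 112.9, 134.7, 113.2] 316.3 162.8
stop 0.67 [255.1, 111.7, 131.2, 120.8] 315.6 163.1
scale 0.66 [300.1, 206.0, 72.5, 58.3] 338.3 234.0
bumper_left 0.45 [221.4, 232.1, 26.4, 30.5] 233.2 247.7
keypad 0.83 [324.9, 241.4, 36.2, 20.7] 342.7 251.4
keypad 0.67 [220.2, 233.8, 28.2, 30.1] 233.2 247.8
timer 0.75 [320.0, 188.6, 23.6, 16.0] 331.3 195.2
tape 0.8 [333.1, 121.2, 39.2, 37.7] 351.7 140.3
tape 0.23 [361.6, 239.1, 13.2, 8.5] 366.8 241.8
cupcake_a 0.92 [220.5, 232.5, 25.9, 29.0] 232.4 248.0
cupcake_a 0.66 [385.5, 162.2, 26.9, 26.4] 397.8 175.6
0.9 [ 1.51328702e-01  9.88483496e-01 -5.27740685e-05  9.58030220e-06]
```

Run:
```python
import cv2
a=cv2.imread("pics/side0.png");b=cv2.imread("pics/top0.png")
cv2.imwrite("pics/side0c.png",cv2.resize(a[110:310,200:460],(780,600),interpolation=3))
cv2.imwrite("pics/top0c.png",cv2.resize(b[95:285,210:430],None,fx=3.15,fy=3.15,interpolation=3))
```

```text
(no output)
```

View pics/side0c.png

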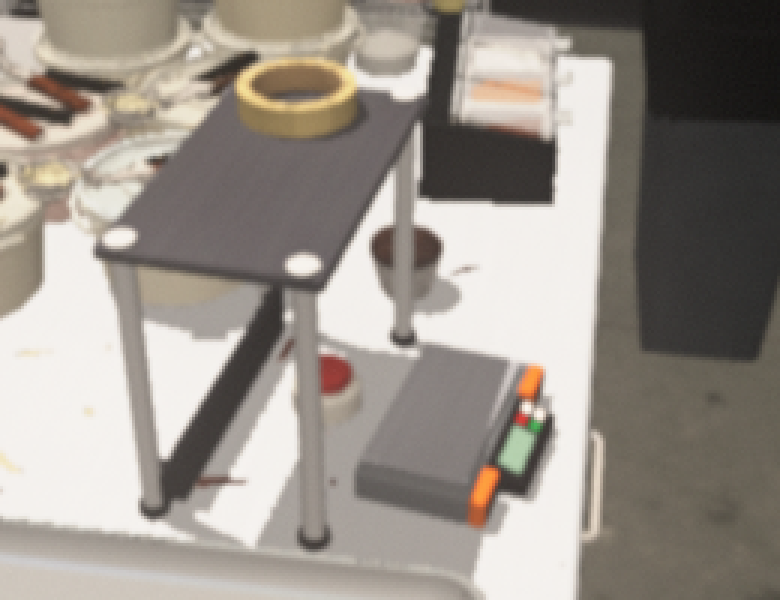

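View pics/top0c.png

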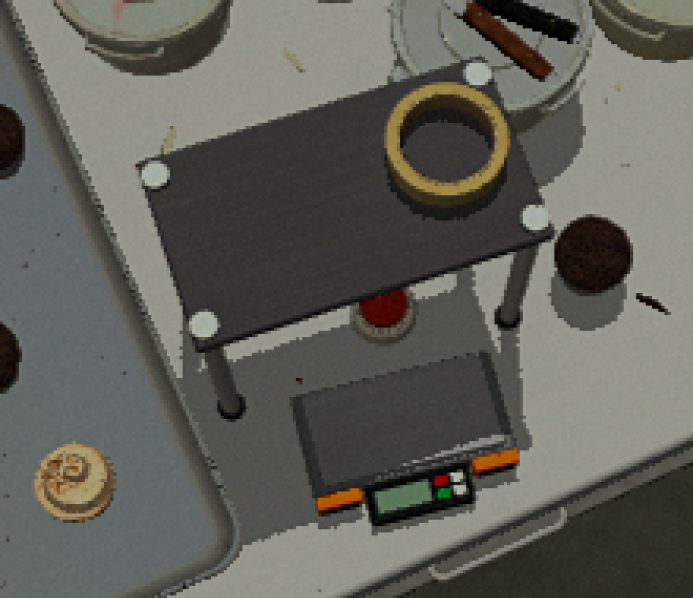

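The side view shows the tape on the right of the deck and the timer (crop 328,385) behind the near-left leg. The scale sits in front, with its orange bumpers at 485,495 and 530,385. In the top view the leg caps are at crop (155,175), (478,73), (535,217) and (204,324), the dial is at (383,305), and the bumpers are at (340,500) and (497,461).

```bash
cat >> h.py <<'E'
from scipy.optimize import least_squares
def blobs(img,hs,n,amin=8):
    m=cv2.inRange(cv2.cvtColor(img,cv2.COLOR_BGR2HSV),*[np.array(x) for x in hs])
    k,l,s,c=cv2.connectedComponentsWithStats(m);o=[i for i in np.argsort(-s[1:,4])[:n]+1 if s[i,4]>=amin]
    return [(c[i],s[i]) for i in o]
OR=((5,170,110),(20,255,255));RED=((0,150,60),(4,255,255))
E
python3 - <<'E'
from h import *
b=cv2.imread("pics/top0.png");a=cv2.imread("pics/side0.png")
off=np.array([210,95]);caps=np.array([[155,175],[478,73],[535,217],[204,324]])/3.15+off
loc=np.array([[152,138],[152,-138],[18,-138],[18,138]])/1e3
W=np.array([at_z("top",p,.256)[:2] for p in caps])
def f(p):
    c,s=np.cos(p[2]),np.sin(p[2]);return (loc@np.array([[c,s],[-s,c]])+p[:2]-W).ravel()
S=least_squares(f,[.6,0,-.2]);print("shelf",S.x,(S.fun*1e3).round(1))
sc=np.array([[120,237],[303,265],[405,90]])/3+[200,110]
print("side caps",[at_z("side",p,.256).round(3) for p in sc])
for cam,im in(("top",b),("side",a)):
    for nm,h in(("or",OR),("red",RED)):
        for c,s in blobs(im,h,3): print(cam,nm,c.round(1),s,at_z(cam,c,.02 if nm=="or" else .044).round(4))
E
```

```text
shelf [ 0.53203067 -0.2591406  -0.09465673] [ 0.6 -0.1  0.   0.4 -0.3 -0.6 -0.4  0.3]
side caps [array([ 0.697, -0.133,  0.256]), array([ 0.565, -0.119,  0.256]), array([ 0.539, -0.398,  0.256])]
top or [ 27.1 167.4] [ 15 155  26  27 494] [1.0442 0.5177 0.02  ]
top or [498.6 153.6] [492 144  15  22  61] [ 0.4923 -0.8064  0.02  ]
top or [366.8 240.5] [360 237  15   8  60] [ 0.4145 -0.3226  0.02  ]
top red [48.  74.5] [ 39  66  18  17 148] [1.3149 0.3699 0.044 ]
top red [331.4 192.4] [324 187  15  11 107] [ 0.5822 -0.2869  0.044 ]
top red [349.5 247. ] [348 246   4   3  12] [ 0.4137 -0.266   0.044 ]
side or [360.5 274.1] [357 266   9  18  96] [ 0.441  -0.1764  0.02  ]
side or [376.6 237.2] [374 233   6   9  40] [ 0.4146 -0.3255  0.02  ]
side red [310.8 234.1] [308 230   8  10  58] [ 0.5814 -0.2786  0.044 ]
side red [373.3 249.2] [372 248   4   3  10] [ 0.418  -0.2448  0.044 ]
```

```bash
cat >> h.py <<'E'
from scipy.spatial.transform import Rotation as Rot
S0=np.array([.5320,-.2591]);SY=-.0947
def s2w(x,y,z):
    c,s=np.cos(SY),np.sin(SY);return np.array([S0[0]+c*x-s*y,S0[1]+s*x+c*y,z])
def w2s(p):
    c,s=np.cos(SY),np.sin(SY);d=np.asarray(p)[:2]-S0;return np.array([c*d[0]+s*d[1],-s*d[0]+c*d[1]])
def quat(tilt=50,yaw=0,flip=False):
    a=np.radians(tilt);y=SY+yaw
    z=np.array([np.cos(a)*np.cos(y),np.cos(a)*np.sin(y),-np.sin(a)])
    yy=np.array([-np.sin(y),np.cos(y),0])*(1 if flip else -1)
    return Rot.from_matrix(np.c_[np.cross(yy,z),yy,z]).as_quat()
E
python3 - <<'E'
from h import *
for flip in(0,1):
  for tilt in(45,50,55):
    q=quat(tilt,0,flip);print(flip,tilt)
    for n,p in dict(way=[.35,.1,.3],pre=s2w(-.13,-.019,.15),g=s2w(.07,-.019,.006),up=s2w(-.12,-.019,.36),deck=s2w(.08,.06,.26),pl=s2w(0.012,.078,.014),pr=s2w(.012,-.078,.014),l0=s2w(-.15,.078,.03),r0=s2w(-.16,-.078,.03)).items():
      j=r.inverse_kinematics(p,q);print(n,None if j is None else np.round(j,2))
E
```

```text
0 45
way None
pre [ 1.88  0.37 -1.14  2.46  4.32  0.2   1.11]
g [ 1.15  0.86 -0.73  2.12  3.    0.35  2.43]
up [-0.06 -0.37  0.68  2.26 -0.34  0.52 -0.75]
deck [ 0.21  0.17  0.17  2.12 -1.18  0.24 -0.21]
pl [ 1.17  0.88 -0.91  2.33  2.75  0.6   2.62]
pr [ 1.47  0.93 -0.91  2.15  2.83  0.27  2.82]
l0 None
r0 [ 1.84  0.81 -0.92  2.41  3.53  0.24  2.32]
0 50
way None
pre None
g [ 1.12  0.82 -0.72  2.08  2.68  0.25  2.69]
up [-0.17 -0.38  0.73  2.21 -0.13  0.6  -0.97]
deck [-0.28  0.21  0.72  2.07 -1.    0.38 -0.44]
pl [ 0.99  0.73 -0.73  2.3   2.75  0.44  2.45]
pr [ 1.55  1.02 -1.08  2.12  2.09  0.36 -2.69]
l0 None
r0 [ 1.64  0.65 -0.74  2.4   3.88  0.23  1.82]
0 55
way None
pre [ 1.26  0.16 -0.55  2.39 -1.17  0.3   0.16]
g [ 1.34  1.03 -1.08  2.03  1.89  0.5  -2.63]
up [-0.27 -0.37  0.79  2.15  0.    0.7  -1.11]
deck [-0.17  0.21  0.58  2.01 -0.68  0.44 -0.76]
pl [ 0.97  0.69 -0.72  2.25  2.48  0.33  2.68]
pr [ 1.38  0.85 -0.89  2.08  1.86  0.22 -2.63]
l0 None
r0 [ 1.85  0.8  -1.06  2.36  1.97  0.19 -2.52]
1 45
way None
pre [ 1.88  0.37 -1.14  2.46  4.32  0.2  -2.03]
g [ 1.28  0.96 -0.
[... 200 characters left out ...]
2.83  0.27 -0.32]
l0 None
r0 [ 1.98  0.95 -1.08  2.41  2.76  0.22  0.01]
1 50
way None
pre None
g [ 1.25  0.92 -0.9   2.08  2.35  0.34 -0.02]
up [-0.07 -0.34  0.67  2.2  -0.23  0.61  2.26]
deck [-0.26  0.21  0.69  2.07 -0.98  0.38  2.69]
pl [-0.45  0.93  0.97  2.34  3.96  0.94 -2.55]
pr [ 1.42  0.88 -0.9   2.12  2.4   0.22  0.03]
l0 None
r0 [ 1.91  0.86 -1.08  2.39  2.42  0.19  0.25]
1 55
way None
pre None
g [ 1.08  0.8  -0.71  2.04  2.14  0.2   0.04]
up [-0.1  -0.31  0.68  2.15 -0.14  0.7   2.16]
deck [-0.41  0.26  0.87  2.01 -0.84  0.5   2.53]
pl [ 1.11  0.78 -0.9   2.25  2.26  0.43 -0.17]
pr [ 1.38  0.85 -0.89  2.08  1.86  0.22  0.52]
l0 None
r0 [ 1.85  0.8  -1.06  2.36  1.97  0.19  0.62]
```

```bash
cat > fk.py <<'E'
import numpy as np, itertools
from scipy.spatial.transform import Rotation as Rot
from scipy.optimize import least_squares
def fk(q,P,sg):
    # P: d1,a1,d3,a3,d5,a5,a6,d7,psi
    d1,a1,d3,a3,d5,a5,a6,d7,psi=P
    T=np.eye(3);p=np.zeros(3);pts=[]
    for ax,s,off in(('z',sg[0],(a1,0,d1)),('y',1,(0,0,d3)),('z',sg[1],(a3,0,0)),('y',1,(a5,0,d5)),('z',sg[2],(0,0,0)),('y',1,(a6,0,d7)),('z',sg[3],(0,0,0))):
        i=len(pts)
        # axis order: joint rotation first, then link offset in new frame
        T=T@Rot.from_euler(ax,s*q[i]).as_matrix();p=p+T@np.array(off);pts.append(p.copy())
    return p,T@Rot.from_euler('z',psi).as_matrix(),np.array(pts)
E
python3 - <<'E'
from h import *; from fk import *
D=[]
st=r.read_state();D.append((np.array(st["q"]),np.array(st["ee_pos"]),Rot.from_quat(st["eef_rot"]).as_matrix()))
rng=np.random.default_rng(0)
while len(D)<25:
    p=np.array([rng.uniform(.3,.7),rng.uniform(-.4,.4),rng.uniform(.05,.5)]);q=quat(rng.uniform(40,90),rng.uniform(-.6,.6))
    j=r.inverse_kinematics(p,q)
    if j is not None: D.append((np.array(j),p,Rot.from_quat(q).as_matrix()))
best=None
for sg in itertools.product((1,-1),repeat=4):
    f=lambda P:np.concatenate([np.r_[(a:=fk(q,P,sg))[0]-p,.2*(a[1]-R).ravel()] for q,p,R in D])
    for psi in(0,np.pi):
        s=least_squares(f,[.1,0,.4,0,.4,0,0,.3,psi],max_nfev=40)
        if best is None or s.cost<best[0]: best=(s.cost,sg,s.x)
print(best,"n",len(D));np.savez("arm.npz",P=best[2],sg=best[1])
print(st["t"])
E
```

```text
(np.float64(0.0063915529378782985), (-1, -1, -1, -1), array([ 0.29166716, -0.02319389,  0.51222859,  0.01009668,  0.47302143,
        0.00541854, -0.01045769,  0.31374522,  1.57079633])) n 25
0.9
```

```bash
cat > fk.py <<'E'
import numpy as np, os
from scipy.spatial.transform import Rotation as Rot
from scipy.optimize import least_squares
AX="zyzyzyz";SG=(-1,1,-1,1,-1,1,-1)
O=np.load("arm.npy") if os.path.exists("arm.npy") else np.zeros((8,3))
def rots(q):
    T=[np.eye(3)]
    for a,s,x in zip(AX,SG,q): T.append(T[-1]@Rot.from_euler(a,s*x).as_matrix())
    return T
def fk(q):
    T=rots(q);pts=np.cumsum([t@o for t,o in zip(T,O)],0)
    return pts[-1],T[-1]@Rot.from_euler('z',np.pi/2).as_matrix(),pts
LO=np.array([-2.81,-.39,-1.27,.06,-1.19,.19,-2.82])+.03;HI=np.array([2.81,2.02,1.25,2.57,4.33,2,2.82])-.03
def ik(p,quat,seed,w=.02):
    """own IK: pose exact, stays near seed"""
    R=Rot.from_quat(quat).as_matrix();seed=np.clip(seed,LO,HI)
    def f(q,w=w):
        a=fk(q);return np.r_[(a[0]-p)*100,Rot.from_matrix(R.T@a[1]).as_rotvec()*100,w*(q-seed)]
    s=least_squares(f,seed,bounds=(LO,HI),max_nfev=200);a=fk(s.x)
    return s.x,np.linalg.norm(a[0]-p)*1e3,np.linalg.norm(Rot.from_matrix(R.T@a[1]).as_rotvec())
E
python3 - <<'E'
from h import *; import fk as F; from fk import *
D=[];rng=np.random.default_rng(0)
while len(D)<25:
    p=np.array([rng.uniform(.3,.7),rng.uniform(-.4,.4),rng.uniform(.05,.5)]);q=quat(rng.uniform(40,90),rng.uniform(-.6,.6))
    j=r.inverse_kinematics(p,q)
    if j is not None: D.append((np.array(j),p,Rot.from_quat(q).as_matrix()))
A=np.vstack([np.hstack(rots(q)) for q,p,R in D]);b=np.concatenate([p for q,p,R in D])
x,*_=np.linalg.lstsq(A,b,rcond=1e-6);F.O=x.reshape(8,3);np.save("arm.npy",F.O)
print(F.O.round(4));print("pos res mm",np.abs(A@x-b).max()*1e3,"rot",max(np.abs(fk(q)[1]-R).max() for q,p,R in D))
seed=[.45,.8,0,2.1,np.pi,.5,0]
for flip in(0,1):
  for tilt in(45,50,55):
    print(flip,tilt);q=quat(tilt,0,flip)
    for n,p in dict(way=[.38,0,.3],pre=s2w(-.13,-.019,.15),g=s2w(.07,-.019,.006),up=s2w(-.12,-.019,.36),deck=s2w(.08,.06,.26),pl=s2w(0.012,.078,.014),pr=s2w(.012,-.078,.014),l0=s2w(-.15,.078,.03),r0=s2w(-.16,-.078,.03)).items():
      j,e,a=ik(p,q,seed);print(n,j.round(2),round(e,1),round(a,3))
E
```

```text
[[-0.000e+00 -0.000e+00  1.446e-01]
 [ 0.000e+00 -7.200e-03  1.446e-01]
 [-0.000e+00 -7.200e-03  2.509e-01]
 [-0.000e+00 -7.900e-03  2.509e-01]
 [ 0.000e+00 -7.900e-03  2.349e-01]
 [-0.000e+00 -2.000e-04  2.349e-01]
 [ 0.000e+00 -2.000e-04  1.539e-01]
 [ 0.000e+00 -0.000e+00  1.539e-01]]
pos res mm 1.4215295607300504e-08 rot 2.4602146708740946e-11
0 45
way [ 0.2  -0.17 -0.48  2.54  1.59  0.22  2.79] 105.8 0.028
pre [ 1.83  0.35 -1.09  2.46  4.3   0.22  1.13] 2.4 0.001
g [0.26 0.74 0.32 2.14 3.91 0.66 1.06] 0.0 0.0
up [-0.53 -0.15  1.09  2.52  4.3   0.22  0.83] 150.9 0.077
deck [0.19 0.23 0.16 2.2  4.3  0.22 0.57] 49.3 0.032
pl [0.05 0.67 0.36 2.36 3.64 0.73 1.2 ] 0.0 0.0
pr [0.44 0.71 0.33 2.18 4.07 0.73 1.07] 0.0 0.0
l0 [ 1.57  0.92 -1.05  2.54  2.82  0.6   2.79] 45.9 0.01
r0 [0.69 0.61 0.37 2.45 4.22 0.89 1.28] 0.0 0.0
0 50
way [-1.14  0.16  1.22  2.54  3.77  0.22  0.84] 182.1 0.03
pre [ 1.52  0.29 -0.83  2.46  4.3   0.22  1.04] 25.9 0.013
g [0.3  0.7  0.27 2.11 4.04 0.51 0.95] 0.0 0.0
up [-0.55 -0.08  1.08  2.53  4.3   0.22  0.79] 179.7 0.093
deck [0.07 0.28 0.27 2.22 4.3  0.22 0.
[... 1554 characters left out ...]
 0.42 -0.82] 0.0 0.0
pr [ 1.42  0.88 -0.89  2.12  2.42  0.22  0.01] 0.0 0.0
l0 [ 1.65  1.01 -1.24  2.54  2.39  0.65  0.05] 31.4 0.008
r0 [ 1.66  0.66 -0.76  2.4   3.85  0.22 -1.29] 0.0 0.0
1 55
way [-0.   -0.36 -0.16  2.42  0.2   0.5   1.16] 34.8 0.005
pre [ 1.82  0.26 -1.14  2.36 -0.61  0.22  2.79] 11.4 0.006
g [ 1.11  0.81 -0.75  2.04  2.09  0.22  0.11] 0.0 0.0
up [-0.25 -0.36  0.77  2.15 -0.02  0.7   2.05] 0.0 0.0
deck [ 1.36  0.45 -1.24  1.96  0.72  0.48  1.21] 0.0 0.0
pl [ 0.84  0.64 -0.57  2.26  2.71  0.29 -0.75] 0.0 0.0
pr [ 1.38  0.85 -0.88  2.08  1.87  0.22  0.51] 0.0 0.0
l0 [ 1.6   0.89 -1.24  2.54  2.24  0.59  0.06] 15.0 0.004
r0 [ 1.42  0.54 -0.55  2.37  4.23  0.22 -1.79] 0.0 0.0
```

```bash
cat > plan.py <<'E'
from h import *; from fk import *
BOX=[((0,170),(-150,150),(240,256))]+[((x-13,x+13),(y-13,y+13),(0,240)) for x in(18,152) for y in(-138,138)]
SCALE=((-130,5),(-110,110),(0,37));TAPE=((60,165),(-140,-20),(256,281))
def spheres(q,carry):
    p,R,pts=fk(q);z=R[:,2];y=R[:,1];L=[]
    for s in(-1,1):
        for d in(12,30,50,65): L.append((p-z*d/1e3+s*y*.043,.014))
    for d in(95,125,155): L+=[(p-z*d/1e3+s*y*.02,.045) for s in(-1,1)]
    for d in(190,220,250,280,308): L.append((p-z*d/1e3,.055))
    w=p-z*.308; e=pts[3]  # elbow approx
    for k in np.linspace(.15,1,7): L.append((w+(e-w)*k,.06))
    if carry: L.append((p-z*.022,.036))
    return L
def clear(q,carry=False,scale=True,verbose=False):
    m=9.;who=None
    for c,rad in spheres(q,carry):
        a=np.r_[w2s(c),c[2]]*1e3
        for i,b in enumerate(BOX+[TAPE]+([SCALE] if scale else [])):
            d=np.linalg.norm([max(lo-v,0,v-hi) for v,(lo,hi) in zip(a,b)])-rad*1e3
            if d<m*1e3: m=d/1e3;who=(i,a.round(),rad)
        if c[2]-rad<m: m=c[2]-rad;who=("tab",a.round(),rad)
    return (m*1e3,who)
def pathclear(a,b,carry=False,n=15):
    return min((clear(a+(b-a)*t,carry) for t in np.linspace(0,1,n)),key=lambda x:x[0])
def sols(p,q,n=40,seed0=None,rng=np.random.default_rng(1)):
    out=[]
    for i in range(n):
        s=rng.uniform(LO,HI) if seed0 is None else np.clip(seed0+rng.normal(0,.3,7),LO,HI)
        j,e,a=ik(p,q,s)
        if e<.3 and a<.004: out.append(j)
    return out
E
cat > t.py <<'E'
from plan import *
T=dict(g=(s2w(.07,-.019,.006),50),p1=(s2w(.07-.058,-.019,.006+.069),50),p2=(s2w(-.046,-.019,.164),50),p2b=(s2w(-.046,-.019,.164),35),up=(s2w(-.10,0,.34),50),upd=(s2w(.08,.06,.33),50),dk=(s2w(.08,.06,.262),50),
 l0=(s2w(-.13,.078,.03),40),l0b=(s2w(-.13,.078,.03),50),pl=(s2w(.012,.078,.014),40),r0=(s2w(-.15,-.078,.03),40),pr=(s2w(.012,-.078,.014),40))
for n,(p,t) in T.items():
  for fl in(0,1):
    J=sols(p,quat(t,0,fl),25)
    J=sorted(J,key=lambda j:-min((j-LO).min(),(HI-j).min(),.2)-clear(j,scale=False)[0]/400)[:3]
    print(n,t,fl,[(j.round(2).tolist(),round(clear(j,scale=n in('p1','p2'))[0])) for j in J])
E
time python3 t.py
```

```text
g 50 0 [([-0.18, 0.95, 0.89, 2.12, 4.11, 0.91, 0.56], 1), ([-0.15, 0.92, 0.84, 2.12, 4.11, 0.87, 0.59], 1), ([-0.15, 0.92, 0.84, 2.12, 4.11, 0.87, 0.6], 1)]
g 50 1 [([1.31, 0.99, -0.99, 2.08, 2.23, 0.4, 0.16], 1), ([0.55, 0.68, -0.03, 2.1, 3.9, 0.38, -1.94], 1), ([1.21, 0.88, -0.84, 2.08, 2.44, 0.3, -0.14], 1)]
p1 50 0 [([0.66, 0.48, -0.1, 2.22, 4.12, 0.32, 1.03], 33), ([-0.25, 0.8, 1.04, 2.25, 4.27, 0.93, 0.54], 33), ([0.05, 0.57, 0.62, 2.24, 4.27, 0.63, 0.71], 33)]
p1 50 1 [([0.64, 0.48, -0.07, 2.22, 4.13, 0.33, -2.13], 33), ([0.65, 0.48, -0.08, 2.22, 4.12, 0.33, -2.13], 33), ([0.45, 0.48, 0.14, 2.23, 4.2, 0.41, -2.25], 33)]
p2 50 0 []
p2 50 1 []
p2b 35 0 [([1.27, 0.35, -0.59, 2.4, 3.97, 0.5, 1.35], 74), ([1.18, 0.33, -0.49, 2.41, 3.99, 0.53, 1.31], 74), ([0.82, 0.3, -0.1, 2.42, 4.06, 0.63, 1.18], 74)]
p2b 35 1 [([0.58, 0.3, 0.17, 2.42, 4.09, 0.7, -2.03], 74), ([0.34, 0.32, 0.44, 2.43, 4.12, 0.77, -2.09], 74), ([0.17, 0.36, 0.63, 2.44, 4.13, 0.83, -2.14], 74)]
up 50 0 [([0.98, -0.18, -0.26, 2.21, -0.75, 0.65, -0.45], 128), ([1.02, -0.18, -0.29, 2.2, -0.76, 0.65, -0.44], 128), ([1.1
[... 1211 characters left out ...]
, -1.31], -9)]
r0 40 0 [([1.7, 0.76, -0.72, 2.42, 3.92, 0.43, 1.92], 24), ([1.35, 0.65, -0.33, 2.43, 4.1, 0.66, 1.62], 24), ([0.62, 0.7, 0.46, 2.45, 4.17, 1.09, 1.33], 24)]
r0 40 1 [([1.58, 0.71, -0.58, 2.42, 4.01, 0.52, -1.36], 24), ([1.03, 0.62, 0.02, 2.44, 4.15, 0.84, -1.66], 24), ([0.53, 0.74, 0.56, 2.45, 4.16, 1.15, -1.85], 24)]
pr 40 0 [([0.01, 1.01, 0.88, 2.22, 3.96, 1.23, 0.84], -9), ([0.06, 0.96, 0.81, 2.22, 3.97, 1.17, 0.88], -9), ([0.52, 0.74, 0.26, 2.2, 3.98, 0.82, 1.21], -9)]
pr 40 1 [([0.43, 0.76, 0.35, 2.21, 3.99, 0.87, -1.99], -9), ([-0.06, 1.11, 0.98, 2.22, 3.94, 1.32, -2.39], -9), ([1.09, 0.75, -0.41, 2.19, 3.79, 0.51, -1.47], -9)]
real	2m59.193s
user	2m58.039s
sys	0m0.243s
```

```bash
python3 - <<'E'
s=open("fk.py").read()
s=s.replace("T.append(T[-1]@Rot.from_euler(a,s*x).as_matrix())","T.append(T[-1]@_r(a,s*x))").replace("def rots(q):","""def _r(a,x):
    c,s=np.cos(x),np.sin(x)
    return np.array([[c,-s,0],[s,c,0],[0,0,1]]) if a=='z' else np.array([[c,0,s],[0,1,0],[-s,0,c]])
def rots(q):""").replace("T[-1]@Rot.from_euler('z',np.pi/2).as_matrix()","T[-1]@_r('z',np.pi/2)").replace("Rot.from_matrix(R.T@a[1]).as_rotvec()*100","_e(R,a[1])*100").replace("def ik(","""def _e(R,A): return .5*(np.cross(A[:,0],R[:,0])+np.cross(A[:,1],R[:,1])+np.cross(A[:,2],R[:,2]))
def ik(""").replace("max_nfev=200","max_nfev=80")
open("fk.py","w").write(s)
E
cat > t2.py <<'E'
from plan import *; import time
t0=time.time()
st=np.array(r.read_state()["q"]);print("t",r.read_state()["t"])
Q={}
def add(n,p,tilt,seed,yaw=0):
    j,e,a=ik(p,quat(tilt,yaw,1),np.array(seed));Q[n]=j;print(n,j.round(2),round(e,2),round(a,4),round(clear(j,scale=n not in'g')[0]))
add("g",s2w(.07,-.019,.006),50,[.55,.68,-.03,2.1,3.9,.38,-1.94])
add("p1",s2w(.012,-.019,.085),50,Q["g"])
add("p2",s2w(-.06,-.019,.164),35,Q["p1"])
add("up",s2w(-.10,0,.34),50,[.78,-.18,-.08,2.21,-.7,.63,2.64])
add("upd",s2w(.06,.06,.33),50,Q["up"]);add("dk",s2w(.08,.06,.262),50,Q["upd"])
for a,b,c in(("st","up",0),("up","p2",1),("p2","p1",1),("p1","g",0),("up","upd",1)):
    A=st if a=="st" else Q[a];print(a,b,pathclear(A,Q[b],c,21))
A,B=Q["p2"],Q["up"]
for k in np.linspace(0,1,7):
    p,R,_=fk(A+(B-A)*k);print(w2s(p).round(3),p[2].round(3),R[:,2].round(2),clear(A+(B-A)*k,1))
np.savez("Q.npz",**Q);print(time.time()-t0)
# tilt range for the left bumper
for x in(-.13,-.1,-.06,-.02,.01):
    print(x,[(t,ik(s2w(x,.078,.016),quat(t,0,1),np.array([.7,.7,-.3,2.4,3.3,.6,-1.3]))[1].round(1)) for t in(35,45,55,65,75,85)],[(t,ik(s2w(x,.078,.016),quat(t,0,1),np.array([.4,.7,0,2.3,0,.3,1.9]))[1].round(1)) for t in(65,75,85,95)])
E
python3 t2.py
```

```text
t 0.9
g [ 0.55  0.68 -0.03  2.1   3.9   0.38 -1.94] 0.0 0.0 1
p1 [ 0.7   0.46 -0.14  2.22  4.16  0.3  -2.16] 0.0 0.0 43
p2 [ 0.86  0.29 -0.11  2.44  4.08  0.64 -1.96] 0.0 0.0 84
up [ 0.78 -0.18 -0.08  2.21 -0.7   0.63  2.64] 0.0 0.0 128
upd [ 0.54  0.06 -0.18  2.01 -0.4   0.42  2.15] 0.0 0.0 55
dk [ 0.57  0.18 -0.24  2.04 -0.47  0.27  2.24] 0.0 0.0 1
st up (np.float64(61.750435493350636), (0, array([-33., 137., 324.]), 0.014))
up p2 (np.float64(28.958359046816128), (0, array([ -64., -105.,  232.]), 0.036))
p2 p1 (np.float64(28.852819117798234), (6, array([ -2., -19., 102.]), 0.036))
p1 g (np.float64(-3.0408381402849045), (6, array([  9., -39.,  79.]), 0.045))
up upd (np.float64(54.6461821662415), (5, array([ 44.,  12., 340.]), 0.014))
[-0.06  -0.019] 0.164 [ 0.82 -0.08 -0.57] (np.float64(64.52087139002646), (0, array([-78., -19., 177.]), 0.036))
[-0.059 -0.17 ] 0.255 [ 0.74 -0.55 -0.39] (np.float64(40.04128971190454), (0, array([ -54., -127.,  243.]), 0.014))
[-0.145 -0.27 ] 0.302 [ 0.4  -0.84 -0.36] (np.float64(141.91008878752243), (0, array([-129., -235.,  279.]), 0.014))
[-0.242 -
[... 973 characters left out ...]
oat64(0.0)), (45, np.float64(0.0)), (55, np.float64(0.0)), (65, np.float64(0.0)), (75, np.float64(0.0)), (85, np.float64(0.0))] [(65, np.float64(54.0)), (75, np.float64(0.0)), (85, np.float64(0.0)), (95, np.float64(0.0))]
-0.02 [(35, np.float64(0.0)), (45, np.float64(0.0)), (55, np.float64(0.0)), (65, np.float64(11.7)), (75, np.float64(0.0)), (85, np.float64(0.0))] [(65, np.float64(41.7)), (75, np.float64(0.0)), (85, np.float64(0.0)), (95, np.float64(0.0))]
0.01 [(35, np.float64(0.0)), (45, np.float64(0.0)), (55, np.float64(0.0)), (65, np.float64(21.5)), (75, np.float64(0.0)), (85, np.float64(0.0))] [(65, np.float64(31.6)), (75, np.float64(0.0)), (85, np.float64(0.0)), (95, np.float64(0.0))]
```

Run:
```python
from plan import *
Q=np.load("Q.npz")
r.gripper_open()
for n in("up","p2","p1"): r.goto_joints(list(Q[n])); s=r.read_state();print(n,s["t"],w2s(s["ee_pos"]).round(3),s["ee_pos"][2],np.abs(np.array(s["q"])-Q[n]).max())
im=eyes.get_image("wrist");cv2.imwrite("pics/w1.png",im)
c=eyes.get_calibration("wrist");o=-np.array(c["R"]).T@np.array(c["t"]).ravel();print("cam",w2s(o),o[2],np.array(c["R"])[2])
for x in eyes.regions_of("timer","wrist")[:2]: print(x["score"],x["bbox"])
for cc,ss in blobs(im,RED,2): print("red",cc,ss,w2s(at_z("wrist",cc,.044)))
```

```text
up 4.2083 [-0.1  0. ] 0.3399726208864403 0.0007821824154448098
p2 8.325 [-0.06  -0.019] 0.16413465756306192 0.00031043171211031506
p1 8.8333 [ 0.012 -0.018] 0.08446665266917751 0.0012572843910745868
cam [-0.1382233  -0.01844355] 0.14520872987172814 [ 0.8394062  -0.07802532 -0.53787478]
0.79 [268.2, 146.1, 90.7, 86.8]
red [311.26041289 212.33538573] [ 277  188   70   50 2761] [ 0.04436057 -0.02522535]
```

View pics/w1.png

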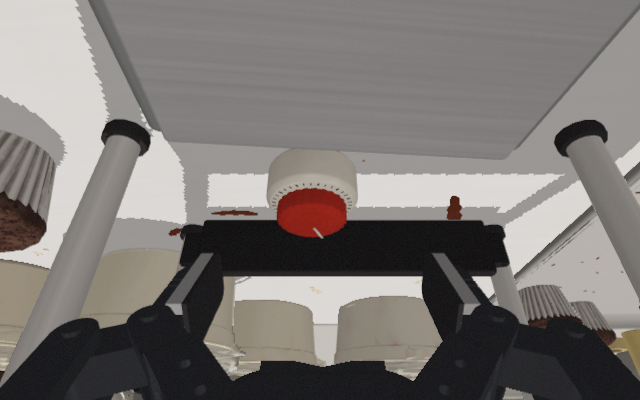

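The wrist view (upside down) shows the timer clear between the feet: base at rows 149–210, dial at 188–237, columns 268–358. The black rail is behind it and the scale's far edge is at rows 130–158.

Run:
```python
from plan import *
th=np.linspace(0,2*np.pi,72)
def pred(P):
    A=[]
    for rad,zs in((.031,(0,.028)),(.023,(.030,.044))):
        p=np.vstack([np.array([s2w(P[0]+rad*np.cos(t),P[1]+rad*np.sin(t),z) for t in th]) for z in zs])
        u=proj("wrist",p);A+=[*u.min(0),*u.max(0)]
    return np.array(A)[[0,1,2,4,6,7]]
obs=np.array([267.5,149,358.5,277,347,238])
s=least_squares(lambda P:pred(P)-obs,[.055,-.02]);print(s.x,s.fun.round(1))
# far edge of scale: top edge line pixels at image approx (163,139),(505,158)
for uv in((163,139),(505,158)): print("scale far edge",w2s(at_z("wrist",uv,.037)))
for uv in((192,222),(497,222)): print("rail top near edge",w2s(at_z("wrist",uv,.05)))
```

```text
[ 0.06591652 -0.02502592] [-0.3 -2.6 -0.4  0.4  0.3  4.5]
scale far edge [-0.01461743 -0.09402927]
scale far edge [1.25302128e-05 7.46946572e-02]
rail top near edge [ 0.045423   -0.09681958]
rail top near edge [0.04562322 0.0866383 ]
```

Run:
```python
from plan import *
q=quat(50,0,1);G=np.array([.079,-.025,.007]);ax=np.array([np.cos(np.radians(50)),0,-np.sin(np.radians(50))])
P=G-.09*ax
print(r.move_l(s2w(*P),.15,ori=q))
print("in",r.move_l(s2w(*G),.12,f_stop=8)); s=r.read_state();print(s["t"],w2s(s["ee_pos"]),s["ee_pos"][2],np.round(s["contact_force"],1))
for uv in[(0,0)]: pass
im=eyes.get_image("wrist");cv2.imwrite("pics/w2.png",im)
```

```text
False
in False
10.0833 [ 0.07866037 -0.02522261] 0.00752079973412844 [0.1 0.1 0.3]
```

View pics/w2.png

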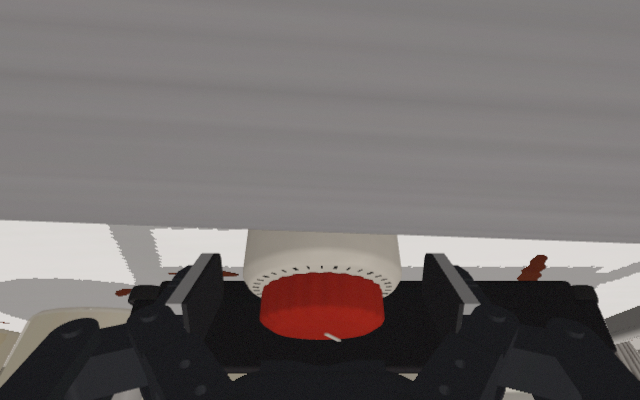

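The timer is centred between the open pads (dial centre col 322, pads at 220 and 423), so I'm closing on it.

Run:
```python
from plan import *
r.grab(60);s=r.read_state();print(s["t"],s["finger_gap"],s["finger_force"])
ax=np.array([np.cos(np.radians(50)),0,-np.sin(np.radians(50))])
p=np.r_[w2s(s["ee_pos"]),s["ee_pos"][2]]
r.move_l(s2w(*(p+[-.006,0,.025])),.08)
r.move_l(s2w(*(p+[-.006,0,.025]-.08*ax)),.12)
s=r.read_state();print(s["t"],s["finger_gap"],np.round(s["contact_force"],1),np.round(s["q"],2))
im=eyes.get_image("wrist");cv2.imwrite("pics/w3.png",im)
print([x["bbox"] for x in eyes.regions_of("timer","wrist")[:1]])
Q=np.load("Q.npz");q=np.array(s["q"]);print(pathclear(q,Q["p2"],True))
```

```text
10.525 0.05811959549636013 59.93940086613293
11.825 0.05781130326054299 [ 0.8 -0.4 -1.8] [ 0.75  0.45 -0.2   2.19  4.25  0.26 -2.23]
[[245.7, 185.8, 156.9, 150.8]]
(np.float64(32.2830655216402), (0, array([-59.,  -5., 190.]), 0.045))
```

View pics/w3.png

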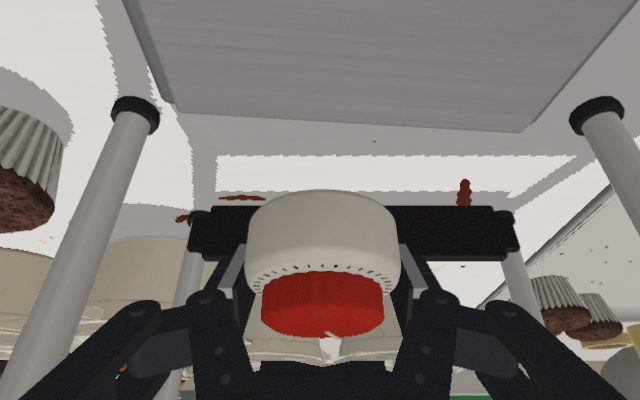

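The timer is held with the dial still at (322,305), and clear of the scale. Next is carrying it up and over.

Run:
```python
from plan import *
Q=np.load("Q.npz")
for n in("p2","up","upd"):
    r.goto_joints(list(Q[n]));s=r.read_state();print(n,s["t"],s["finger_gap"],np.round(s["contact_force"],1))
im=eyes.get_image("wrist");a=eyes.get_image("side")
print([x["bbox"] for x in eyes.regions_of("timer","wrist")[:1]])
cv2.imwrite("pics/w4.png",np.vstack([im[150:400,130:510],cv2.resize(a[60:240,200:440],(380,285),interpolation=3)]))
print(pathclear(np.array(s["q"]),Q["dk"],False))
```

```text
p2 12.4333 0.05803881647594131 [ 0.4 -0.1 -1.4]
up 16.55 0.05795156065802261 [-0.3 -0.3 -2.1]
upd 17.2667 0.05814100820480721 [-0.4 -1.  -1.4]
[[248.4, 186.7, 153.7, 151.5]]
(np.float64(1.1925745495202023), (0, array([ 72., 103., 271.]), 0.014))
```

View pics/w4.png

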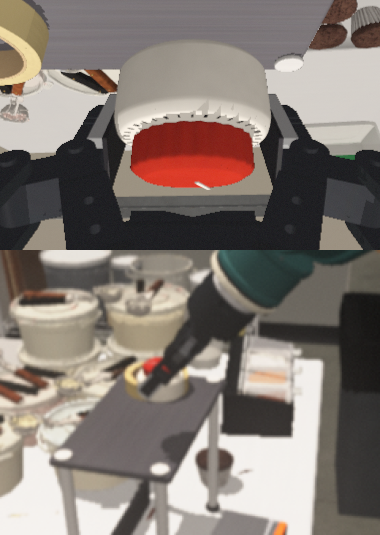

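The timer is unchanged in the grip (rim level, dial centred) above the free left half of the deck. Lowering it.

Run:
```python
from plan import *
q=quat(50,0,1)
r.move_l(s2w(.08,.06,.275),.12,ori=q)
print(r.move_l(s2w(.08,.06,.2575),.03,f_stop=3)); s=r.read_state();print(s["t"],s["ee_pos"][2],np.round(s["contact_force"],1))
r.gripper_open();s=r.read_state();print(s["t"],s["finger_gap"],np.round(s["contact_force"],1))
ax=np.array([np.cos(np.radians(50)),0,-np.sin(np.radians(50))])
r.move_l(s2w(*(np.array([.08,.06,.2575])-.09*ax)),.15)
r.move_l(s2w(-.10,.06,.34),.2)
a=eyes.get_image("side");b=eyes.get_image("top");cv2.imwrite("pics/s5.png",a);cv2.imwrite("pics/t5.png",b)
cv2.imwrite("pics/c5.png",np.vstack([cv2.resize(a[110:300,200:440],(480,380),interpolation=3)[:290],cv2.resize(b[95:285,210:450],(480,380),interpolation=3)[:310]]))
for cam,im in(("top",b),("side",a)):
    for nm,h in(("or",OR),("red",RED)):
        for c,s in blobs(im,h,4): print(cam,nm,c.round(1),s[4],w2s(at_z(cam,c,.02 if nm=="or" else .294)).round(4))
print(r.read_state()["t"],np.round(r.read_state()["q"],2))
```

```text
True
18.5667 0.26010346883712343 [0.4 0.2 3.3]
18.9583 0.08548422465278527 [ 0.2 -0.3 -0.1]
top or [ 27.1 167.4] 497 [0.4365 0.8218]
top or [498.7 153.7] 61 [ 0.0119 -0.5488]
top or [368.1 240.3] 50 [-0.1117 -0.0782]
top red [298.7 167.7] 236 [0.0597 0.0604]
top red [48.2 74.3] 162 [0.5167 0.593 ]
side or [360.6 274. ] 94 [-0.0984  0.0732]
side or [376.6 237.2] 40 [-0.1106 -0.0772]
side red [292.9 162.8] 212 [0.0589 0.0713]
side red [373.3 249.2] 10 [-0.1552  0.3096]
20.5667 [ 0.63 -0.26 -0.09  2.27 -0.58  0.56  2.41]
```

View pics/c5.png

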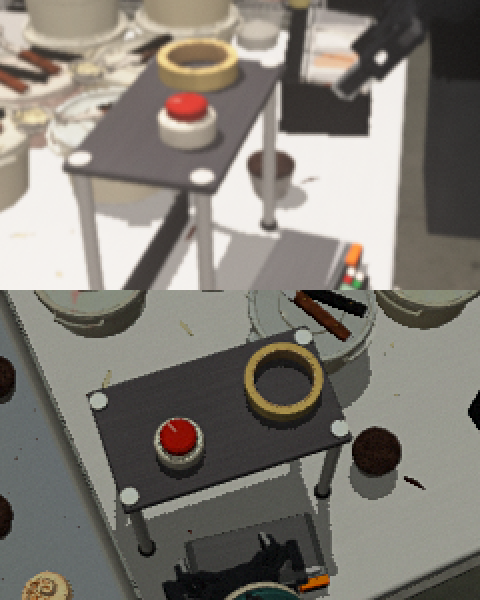

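Both views show the timer upright on the left of the deck at about shelf (0.06, 0.06), with tape and cupcakes unmoved. Next I'll check reach for the pushing poses.

```bash
cat > t3.py <<'E'
from plan import *
q0=np.array(r.read_state()["q"])
def chain(seed,pts):
    q=np.array(seed)
    for x,y,z,t in pts:
        j,e,a=ik(s2w(x,y,z),quat(t,0,0),q);print((x,y,z,t),j.round(2),round(e,1),"marg",round(min((j-LO).min(),(HI-j).min()),2),"clr",round(clear(j,scale=False)[0]));
        if e<.5:q=j
        yield j
R=[(-.165,-.08,.08,42),(-.15,-.078,.013,42),(-.095,-.078,.013,42)]
L=[(-.15,.075,.07,57),(-.135,.075,.012,57),(-.075,.075,.012,57)]
R2=[(-.12,-.077,.07,42),(-.055,-.077,.013,42)];L2=[(-.105,.075,.07,57),(-.095,.075,.013,57),(-.035,.075,.013,50)]
R3=[(-.08,-.077,.07,42),(.012,-.077,.013,42)];L3=[(-.06,.075,.07,50),(-.05,.075,.013,50),(.012,.075,.013,50)]
s=[1.0,.65,-.1,2.44,4.1,.8,1.5]
C=list(chain(s,R+L+R2+L2+R3+L3))
print(pathclear(q0,C[0],False,31));np.save("pre.npy",C[0])
for k in np.linspace(0,1,6):
    p,Rr,_=fk(q0+(C[0]-q0)*k);print(w2s(p).round(3),p[2].round(3),Rr[:,2].round(2))
E
python3 t3.py
```

```text
(-0.165, -0.08, 0.08, 42) [ 1.5   0.49 -0.47  2.44  4.3   0.52  1.37] 0.0 marg 0.0 clr 74
(-0.15, -0.078, 0.013, 42) [ 1.36  0.68 -0.36  2.42  4.05  0.61  1.67] 0.0 marg 0.12 clr 7
(-0.095, -0.078, 0.013, 42) [ 1.25  0.69 -0.38  2.35  3.94  0.57  1.67] 0.0 marg 0.19 clr 7
(-0.15, 0.075, 0.07, 57) [ 0.9   0.29 -0.43  2.54  3.67  0.22  1.45] 10.9 marg 0.0 clr 66
(-0.135, 0.075, 0.012, 57) [ 0.91  0.51 -0.47  2.54  3.2   0.39  1.97] 0.0 marg 0.0 clr 8
(-0.075, 0.075, 0.012, 57) [ 0.8   0.53 -0.43  2.42  3.12  0.32  1.98] 0.0 marg 0.1 clr 8
(-0.12, -0.077, 0.07, 42) [ 1.46  0.56 -0.56  2.39  4.1   0.45  1.51] 0.0 marg 0.15 clr 64
(-0.055, -0.077, 0.013, 42) [ 1.22  0.72 -0.44  2.29  3.85  0.51  1.7 ] 0.0 marg 0.25 clr 7
(-0.105, 0.075, 0.07, 57) [ 0.65  0.3  -0.23  2.48  3.73  0.22  1.31] 0.0 marg 0.0 clr 66
(-0.095, 0.075, 0.013, 57) [ 0.55  0.49 -0.14  2.47  3.49  0.38  1.57] 0.0 marg 0.07 clr 9
(-0.035, 0.075, 0.013, 50) [ 0.52  0.57 -0.13  2.41  3.44  0.52  1.6 ] 0.0 marg 0.13 clr 8
(-0.08, -0.077, 0.07, 42) [ 0.91  0.51 -0.04  2.35  4.15  0.64  1.26] 0.0 marg 0.15 clr 64
(0.012, -0.077, 0.013, 42) [ 0.76  0.7  -0.04  2.19  3.95  0.63  1.35] 0.0 marg 0.35 clr -9
(-0.06, 0.075, 0.07, 50) [ 0.46  0.38 -0.04  2.46  3.64  0.42  1.37] 0.0 marg 0.08 clr 59
(-0.05, 0.075, 0.013, 50) [ 0.44  0.56 -0.03  2.44  3.51  0.56  1.51] 0.0 marg 0.1 clr 8
(0.012, 0.075, 0.013, 50) [ 0.4   0.59 -0.05  2.31  3.49  0.46  1.48] 0.0 marg 0.23 clr -7
(np.float64(53.324381410415256), (6, array([-174.,  -37.,   88.]), 0.014))
[-0.099  0.06 ] 0.34 [ 0.64 -0.06 -0.77]
[-0.214 -0.103] 0.242 [ 0.2  -0.42 -0.89]
[-0.26  -0.239] 0.24 [ 0.05 -0.72 -0.69]
[-0.213 -0.289] 0.228 [ 0.28 -0.8  -0.53]
[-0.153 -0.225] 0.162 [ 0.61 -0.56 -0.57]
[-0.165 -0.08 ] 0.08 [ 0.74 -0.07 -0.67]
```

```bash
cat > t4.py <<'E'
from plan import *
for t in(60,65,72,80):
  for x,z in((-.14,.06),(-.14,.012),(-.13,.05),(-.075,.012),(-.06,.06)):
    b=None
    for s in([.9,.5,-.45,2.5,3.2,.4,1.97],[.65,.3,-.23,2.48,3.73,.25,1.31],[.9,.5,-.45,2.4,2,.3,3],[1,.5,-.5,2.4,1.5,.3,2.7],[0.2,.5,.3,2.4,4.2,.3,.7]):
      j,e,a=ik(s2w(x,.075,z),quat(t,0,0),np.array(s))
      m=min((j-LO).min(),(HI-j).min())
      if e<.5 and (b is None or m>b[0]): b=(m,j)
    print(t,x,z,None if b is None else (round(b[0],2),b[1].round(2)))
E
python3 t4.py
```

```text
60 -0.14 0.06 (np.float64(0.0), array([ 0.57,  0.28, -0.11,  2.53,  3.91,  0.22,  1.15]))
60 -0.14 0.012 (np.float64(0.02), array([ 1.24,  0.61, -0.85,  2.52,  2.53,  0.35,  2.7 ]))
60 -0.13 0.05 (np.float64(0.01), array([0.11, 0.35, 0.37, 2.53, 4.09, 0.36, 0.92]))
60 -0.075 0.012 (np.float64(0.12), array([0.04, 0.52, 0.4 , 2.42, 3.99, 0.43, 0.93]))
60 -0.06 0.06 (np.float64(0.03), array([0.16, 0.37, 0.25, 2.38, 4.26, 0.25, 0.68]))
65 -0.14 0.06 None
65 -0.14 0.012 (np.float64(0.04), array([0.1 , 0.45, 0.37, 2.5 , 4.1 , 0.35, 0.89]))
65 -0.13 0.05 None
65 -0.075 0.012 (np.float64(0.04), array([0.15, 0.48, 0.26, 2.36, 4.23, 0.26, 0.7 ]))
65 -0.06 0.06 None
72 -0.14 0.06 None
72 -0.14 0.012 None
72 -0.13 0.05 None
72 -0.075 0.012 None
72 -0.06 0.06 None
80 -0.14 0.06 None
80 -0.14 0.012 None
80 -0.13 0.05 None
80 -0.075 0.012 None
80 -0.06 0.06 None
```

```bash
cat > push.py <<'E'
from plan import *
FAM={'R':np.array([.62,.65,.40,2.40,4.15,.95,1.25]),'L':np.array([.11,.4,.37,2.45,4.05,.40,.95])}
def q_for(side,x,y,z,t):
    j,e,a=ik(s2w(x,y,z),quat(t,0,0),FAM[side])
    if e>.5 or a>.01: raise RuntimeError(("ik",side,x,y,z,t,e,a))
    return j
def go(j,zmin=.04):
    q=np.array(r.read_state()["q"]);zs=[fk(q+(j-q)*k)[0][2] for k in np.linspace(0,1,15)]
    if min(zs)<zmin: raise RuntimeError(("dip",min(zs)))
    r.goto_joints(list(j))
def push(side,face,y,tilt,xs,tol=30,v=.09,zb=.013):
    """nudge one bumper until the fingertip front is at shelf x=face; xs = TCP x to come down at"""
    go(q_for(side,xs-.01,y,.06,tilt)); go(q_for(side,xs,y,zb,tilt),.008)
    q=quat(tilt,0,0)
    hit=r.move_l(s2w(face-.009,y,zb),v,ori=q,f_stop=tol)
    s=r.read_state();p=w2s(s["ee_pos"]);print(side,"hit",hit,"front",(p[0]+.009).round(4),"F",np.round(s["contact_force"],1),"t",round(s["t"],1))
    r.move_l(s2w(p[0]-.025,y,.06),.2)
    return p[0]+.009
def look(tag):
    out={}
    for cam in("side","top"):
        im=eyes.get_image(cam);cv2.imwrite(f"pics/{tag}_{cam}.png",im)
        print(cam,[(w2s(at_z(cam,c,.02)).round(4).tolist(),int(s[4])) for c,s in blobs(im,OR,5) if -.2<w2s(at_z(cam,c,.02))[0]<.1 and abs(w2s(at_z(cam,c,.02))[1])<.2])
E
python3 - <<'E'
from push import *
r.grab(40)
pre=q_for('R',-.16,-.08,.07,45);q=np.array(r.read_state()["q"])
print(pre.round(2),pathclear(q,pre,False,31))
qs=[q_for('L',x,.075,z,t).round(2) for x,z,t in((-.15,.06,60),(-.14,.013,60),(-.074,.013,60),(-.1,.06,57),(-.035,.013,52))];print(*qs,sep="\n")
r.goto_joints(list(pre))
push('R',-.085,-.078,45,-.145)
look("a")
E
```

```text
[ 1.39  0.48 -0.41  2.43  4.3   0.49  1.33] (np.float64(42.58481019917693), (6, array([-168.,  -37.,   78.]), 0.014))Traceback (most recent call last):
  File "<stdin>", line 5, in <module>
  File "push.py", line 5, in q_for
    if e>.5 or a>.01: raise RuntimeError(("ik",side,x,y,z,t,e,a))
                      ^^^^^^^^^^^^^^^^^^^^^^^^^^^^^^^^^^^^^^^^^^^
RuntimeError: ('ik', 'L', -0.15, 0.075, 0.06, 60, np.float64(3.0562824406208957), np.float64(0.0007553808939535162))
```

```bash
sed -i 's/go(q_for(side,xs-.01,y,.06,tilt))/go(q_for(side,xs-.004,y,.055,tilt))/' push.py
python3 - <<'E'
from push import *
pre=q_for('R',-.155,-.08,.06,40);q=np.array(r.read_state()["q"])
print(pre.round(2),pathclear(q,pre,False,31))
for x,z,t in((-.139,.055,60),(-.135,.013,60),(-.074,.013,60),(-.1,.06,57),(-.035,.013,52)):
    try: print(q_for('L',x,.075,z,t).round(2))
    except RuntimeError as e: print(e)
r.goto_joints(list(pre))
push('R',-.085,-.078,40,-.145)
look("a")
E
```

```text
[0.68 0.58 0.42 2.46 4.24 0.99 1.28] (np.float64(31.961494248541467), (6, array([-164.,  -37.,   68.]), 0.014))
[0.18 0.31 0.31 2.54 4.09 0.33 0.94]
[0.08 0.49 0.42 2.54 3.92 0.5  1.07]
[0.07 0.51 0.36 2.41 3.98 0.41 0.95]
[0.1  0.36 0.37 2.49 4.03 0.39 0.95]
[0.03 0.6  0.41 2.41 3.78 0.61 1.1 ]
R hit False front -0.0848 F [-0.2  0.2  0.2] t 26.8
side [([-0.0953, 0.0729], 77), ([-0.0795, -0.078], 26)]
top [([-0.0966, 0.0743], 48), ([-0.0809, -0.073], 38)]
```

Run:
```python
from push import *
push('L',-.055,.075,60,-.130)
push('R',-.035,-.077,40,-.115)
look("b")
```

```text
L hit False front -0.055 F [ 0.1 -0.4 -1.1] t 29.4
R hit False front -0.0348 F [-0.6  0.1 -0.3] t 31.8
side [([-0.0418, 0.076], 68), ([-0.0302, -0.0757], 34)]
top [([-0.0311, -0.0726], 44), ([-0.0418, 0.0737], 43)]
```

Run:
```python
from push import *
push('L',-.002,.075,50,-.078)
push('R',.014,-.077,40,-.070)
look("c")
```

```text
L hit False front -0.002 F [-0.3  0.3 -0. ] t 34.4
R hit False front 0.0142 F [-0.3  0.  -0.2] t 36.9
side [([0.0097, 0.0784], 73), ([0.0192, -0.0752], 36)]
top [([0.0104, 0.0752], 49), ([0.0183, -0.0722], 47)]
```

Run:
```python
from push import *
push('L',.026,.075,50,-.025,tol=22,v=.05)
push('R',.026,-.077,40,-.015,tol=22,v=.05)
look("d")
```

```text
L hit True front 0.0244 F [-1.9 -0.6  1.1] t 39.3
R hit False front 0.0266 F [ 0.2  0.6 -0.6] t 41.6
side [([0.0313, -0.075], 34), ([0.0296, 0.0636], 28)]
top [([0.0303, -0.072], 47), ([0.03, 0.0749], 47)]
```

Run:
```python
from push import *
push('R',.034,-.077,40,-.005,tol=22,v=.04)
push('L',.034,.075,50,-.005,tol=22,v=.04)
push('R',.034,-.077,40,-.005,tol=22,v=.04)
look("e")
s=cv2.imread("pics/e_side.png");t=cv2.imread("pics/e_top.png")
cv2.imwrite("pics/e.png",np.vstack([cv2.resize(s[110:310,200:420],None,fx=1.6,fy=1.6,interpolation=3),cv2.resize(t[110:270,210:430],None,fx=1.6,fy=1.6,interpolation=3)]))
```

```text
R hit True front 0.0268 F [-2.5 -0.4 -0.6] t 43.2
L hit True front 0.0255 F [-1.2 -0.3 -0.9] t 45.3
R hit True front 0.0268 F [-3.4 -1.1 -0.9] t 47.3
side [([0.031, -0.0746], 36), ([0.0298, 0.0629], 26)]
top [([0.0304, 0.0752], 50), ([0.0303, -0.0717], 49)]
```

View pics/e.png

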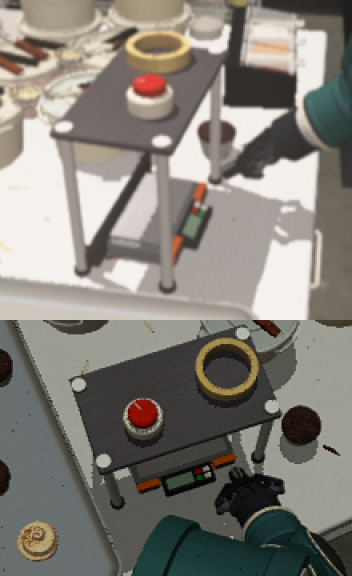

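The scale sits square under the shelf against the rail: repeat pushes stop at the same 25.5 and 26.8 mm, and the bumpers are level. The timer is upright on the deck, with tape and cupcakes in place. I'll back the arm off and hand in.

Run:
```python
from push import *
r.move_l(s2w(-.09,-.077,.07),.15);r.dwell(.4)
s=r.read_state();print(s["t"],np.round(s["contact_force"],1))
print(finish_job())
```

```text
48.9583 [0.  0.7 0.8]
the job is handed in; nothing more can be done
None
```

The job is handed in at about 49 s of the 72 s allowed, with no verdict shown: the timer stands upright on the shelf, and the scale is square against the stop rail and about midway between the legs.

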